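# Fit the return spring on a fridge-door closer

### The arm

A 7-joint arm with a two-finger parallel gripper is mounted at the origin on the work surface. World frame = base frame: x ahead of the robot, y to its left, z up, the work surface at z = 0. Lengths are in m, angles in rad, forces in N, time in s.
With the tool pointing down it reaches from about 0.35 to 0.9 m from the base axis. Payload 8.1 kg.
Tool frame: the origin (TCP) lies on the centre line of the jaws, within the pads' length; the fingertips stand 17 mm ahead of it and the grasp point (between the pads) lies 2 mm behind it; z points along the fingers, y is the direction in which the jaws open and shut (so a half turn about z gives the same grasp; the last joint's range is limited). The gripper opens to 92 mm and grips with 3 to 60 N. Pads are 19 mm wide; open, the fingers measure 130 mm over their backs; the gripper's body (75 mm by 190 mm) begins 47 mm behind the grasp point.
Start: joints at [1.059, 0.434, 0.025, 1.573, -0.012, 1.134, -0.075], TCP at [0.248, -0.574, 0.244] pointing down, gripper open.
Joint ranges: [-2.62, 2.62], [-0.44, 2.09], [-1.27, 1.32], [0.08, 2.57], [-1.32, 4.46], [0.12, 2], [-2.74, 2.74]. Speed limits (rad/s): [2.22, 2.22, 3.01, 3.01, 3.14, 3.14, 3.14].

### API

Orientations are given as a rotation vector (axis times angle).
In Python, from cell import arm gives the robot as it stands.
- The arm moves only by the shell command python3 -m creep 'ROWS' [FORCE]. ROWS is JSON, a list that holds one entry, the list of rows, each a list of 7 numbers: the shift along the world's x, y, z in cm, then the turn, a rotation vector about the world's x, y, z in degrees, then the opening, from -1 (shut) to 1 (fully open), so that 0 is half open. In form: [[[tx, ty, tz, ax, ay, az, jaw], ...]]. A call has 1 to 5 rows; each row is the pose to reach, as a shift and turn from the pose commanded when the call began; what a row does not reach only later rows make up. A row lasts 1/10 s, in which the tool goes at most 50 mm and 8.59 degrees, less where a joint would pass 70% of its speed; a pose out of reach is approached as far as the arm can. A call with a gripper value outside its range is refused whole. The fingers move at their own pace and stop on an object; FORCE is the grip in N (left out, the last holds). Time passes only in rows, so rows that repeat a pose let the fingers close. It gives the time, the measured TCP pose, the force and the opening at its end, in the units of the state.
- arm.observe(): the state, without advancing time (a new reading comes with each control period).
- arm.get_image(name): name is "scene" or "top"; returns the picture (480x640x3 uint8, red, green, blue); there is no depth.
- arm.camera_model(name): a dict with "vfov" (degrees; the focal length in pixels is half the picture's height over the tangent of half this angle, whatever the lens; pixels are square), "cx", "cy" (the principal point, pixels), "k1" (the pictures are not rectified: a ray, as slopes to the right and down, at radius r is drawn at 1 + k1 r^2 times it, then the intrinsics apply), "cam_to_world" (4x4, takes a point from camera to world coordinates). Camera axes: x right, y down, z forward; pixel columns grow to the right and rows downward; lengths in m; the calibration is good to about 2 mm. A picture is of the moment at which its call begins. camera_model takes no time and is no camera call.
- arm.sign_off(): hands the job in, once; it reports no verdict.
The state is a dict: "clock": time; "joints": joint angles; "dq": joint speeds; "joint_efforts": joint torques, N m; "position": TCP position; "ee_rot": TCP orientation; "force": force on the tool from outside, world axes, zero at the start; "ft_torque": the same for the moment, N m; "width": opening from 0.0 (shut) to 1.0 (fully open).
Only numpy, scipy, OpenCV 4.12 (cv2) and the standard library are available. Lean on these libraries where they do the work, as an engineer would, in place of code of your own. Each camera call takes 0.05 s, during which the arm holds its last target.

### The job

The medicine fridge's door closer is being serviced on the counter: pick up the tall wide coil spring, thread it over the end of the closer's thin upright rod, and lower it all the way until it stands on the plate around the rod, keeping hold of it until it is down, and turning it a little if a coil catches. Then let go and leave it standing there. Leave the short spring and the slim spring where they stand.

Things in the scene. Friction and masses are not known exactly. Their poses are not given: they have to be found in the camera images.
- tall_spring_mid (a point): Centre (on the axis, half-way up) of the spring to fit: a stiff, rigid dark steel coil spring, loose, standing upright on the counter; 64 mm tall, outer diameter 42 mm, bore 32 mm, wire 5 mm, 12 mm from coil to coil, flat closed ends, about 120 g. z is its axis, up; grip it across the outside at any yaw.
- rod_foot (a point): Foot of the closer's rod, on its plate's top face. Fixed grey metal plate 100 x 190 (along y) x 12 mm; z up along the upright steel rod, 14 mm thick, ending 72 mm above the plate, last 8 mm tapered, 45 mm from the plate's -y end. A stout post, too thick for any spring (36 mm, 42 mm high), stands 98 mm off along +y. Fitted spring: stands on the plate, centre 32 mm above this point.
- short_spring_mid (a point): Centre of a bystander: a spring of the same 42 mm outer diameter but only 32 mm tall, loose, standing on the counter. To be left alone.
- slim_spring_mid (a point): Centre of a bystander: a slim spring 64 mm tall and 22 mm in outer diameter, loose, standing on the counter. Too narrow for the rod. To be left alone.
There are look-alikes about, which are no part of the job. What is shaped like the part that bears rod_foot but turquoise is not meant.

How it is judged:
By the outcome, as a careful person would: the job done as asked, in the order asked, and still so for the second after the job is handed in, with the robot touching nothing.
It also fails if it takes over 38 s, if anything falls off the work surface, if the arm or the gripper's body presses on something with over 40 N, if the wrist force passes 120 N, or if a joint passes its speed limit or range.

## Working session

There is one attempt and no reset: what is moved stays moved. The work goes in short steps, Python scripts to look and compute and a shell command to move; the robot and the scene stay as the last step left them, time stands still between calls to the robot, and variables do not carry over. Pictures are saved under pics/ and viewed, and the job is handed in when it is done.

```bash
mkdir -p pics; ls; python3 - <<'E'
from cell import arm
import cv2
print(arm.observe())
for n in("scene","top"):
    print(n,arm.camera_model(n))
    cv2.imwrite(f"pics/{n}0.png",arm.get_image(n)[:,:,::-1])
E
```

```text
pics
{'clock': 0.0, 'joints': array([ 1.05941871,  0.43519644,  0.02497433,  1.57411076, -0.01158866,
        1.13395024, -0.07513286]), 'dq': array([ 0.00034509, -0.00047059, -0.00070625,  0.00134625,  0.00098446,
        0.0014862 ,  0.0003475 ]), 'joint_efforts': array([-1.46715589e-03, -6.67869544e+01,  9.84047726e-01, -3.14464688e+01,
       -6.06284151e-02,  4.28554451e-02,  1.38211103e-04]), 'position': array([ 0.24818705, -0.5730917 ,  0.24295616]), 'ee_rot': array([-3.07481190e+00, -6.37197994e-01,  7.11136077e-04]), 'force': array([ 0.02036589, -0.25817907, -0.56461274]), 'ft_torque': array([ 0.06192214, -0.00935501, -0.06932107]), 'width': 0.9978297497989663}
scene {'vfov': 46.81534773306572, 'cx': 319.6793401023343, 'cy': 245.9900516949121, 'k1': 0.06036712128304705, 'cam_to_world': array([[-0.10712355,  0.68963058, -0.71619426,  1.18197335],
       [ 0.99422976,  0.07022112, -0.08109363,  0.1139269 ],
       [-0.00563268, -0.72074868, -0.69317358,  0.79637604],
       [ 0.        ,  0.        ,  0.        ,  1.        ]])}
top {'vfov': 45.34910040019166, 'cx': 325.80846330962254, 'cy': 243.17290720604217, 'k1': 0.005991036305157773, 'cam_to_world': array([[ 0.00538671, -0.98705692,  0.16027981,  0.20304762],
       [-0.99995958, -0.00647068, -0.00624187,  0.01895952],
       [ 0.0071982 , -0.16023971, -0.98705188,  1.30033813],
       [ 0.        ,  0.        ,  0.        ,  1.        ]])}
```

View pics/scene0.png

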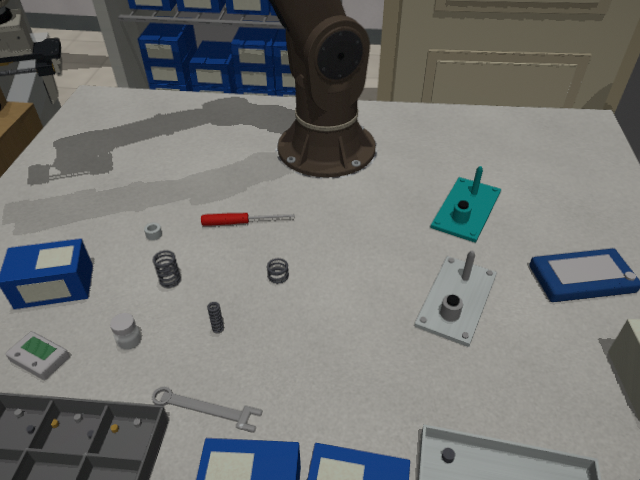

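View pics/top0.png

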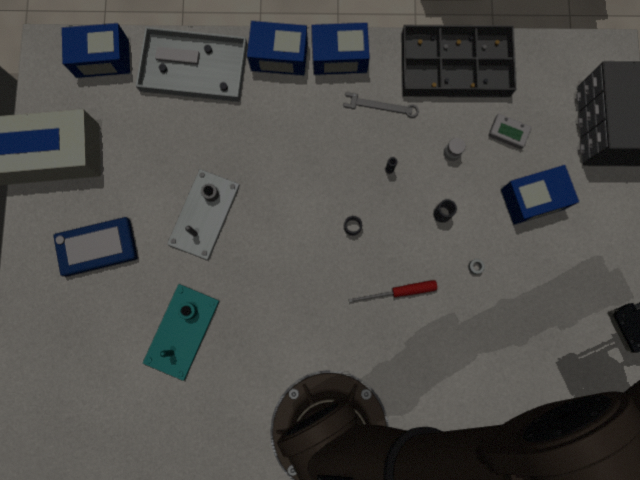

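The scene view shows the tall spring at about (167,268), the short one at (278,270) and the slim one at (215,317). The grey plate's rod is near (468,265), and the turquoise look-alike is behind it. In the top view the tall spring is at about (445,211) and the grey rod at (191,231). I'll zoom in for accuracy.

```bash
cat > h.py <<'E'
import numpy as np,cv2
from cell import arm
def K(n):
    m=arm.camera_model(n); f=240/np.tan(np.radians(m['vfov']/2)); return m,f
def proj(n,P):
    m,f=K(n);T=np.linalg.inv(m['cam_to_world']);p=np.atleast_2d(P)@T[:3,:3].T+T[:3,3]
    s=p[:,:2]/p[:,2:];s=s*(1+m['k1']*(s**2).sum(1,keepdims=True));return s*f+[m['cx'],m['cy']]
def ray(n,uv):
    m,f=K(n);d=(np.array(uv,float)-[m['cx'],m['cy']])/f;s=d.copy()
    for _ in range(20): s=d/(1+m['k1']*(s@s))
    C=m['cam_to_world'];return C[:3,3],C[:3,:3]@np.r_[s,1]
def atz(n,uv,z):
    o,d=ray(n,uv);return o+d*(z-o[2])/d[2]
def crop(img,u,v,hw,hh,k,fn):
    c=img[v-hh:v+hh,u-hw:u+hw];cv2.imwrite(fn,cv2.resize(c,None,fx=k,fy=k,interpolation=cv2.INTER_CUBIC))
E
python3 - <<'E'
import cv2
from h import crop
import numpy as np
s=cv2.imread('pics/scene0.png');t=cv2.imread('pics/top0.png')
def g(i,u,v,h):return cv2.resize(i[v-h:v+h,u-h:u+h],(400,300*0+400),interpolation=cv2.INTER_CUBIC)
# scene: spring h=25 (x8), plate h=50 (x4)
cv2.imwrite('pics/z1.png',np.hstack([g(s,167,268,25),g(t,445,211,25)]))
cv2.imwrite('pics/z2.png',np.hstack([g(s,456,290,50),g(t,203,213,50)]))
E
```

```text
(no output)
```

View pics/z1.png

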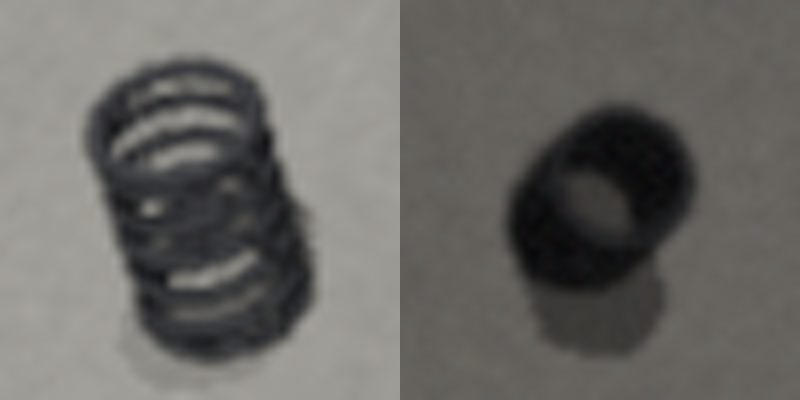

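View pics/z2.png

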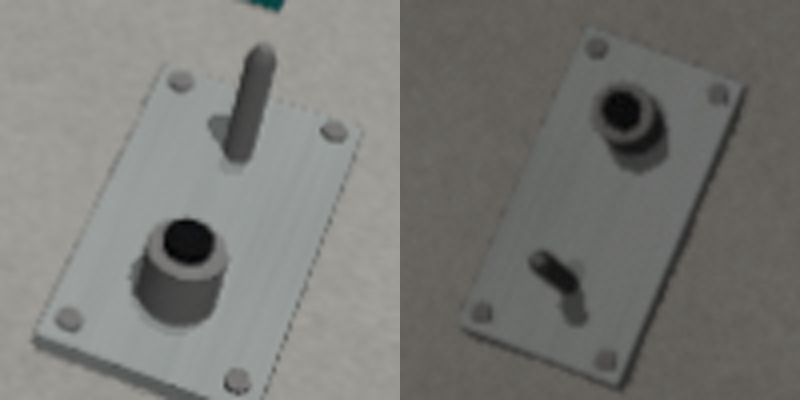

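```bash
cat > fit.py <<'E'
import numpy as np,cv2
from h import *
from scipy.optimize import least_squares,minimize
s=cv2.imread('pics/scene0.png');t=cv2.imread('pics/top0.png')
th=np.linspace(0,2*np.pi,40)
def ringpts(x,y,r,z): return np.c_[x+r*np.cos(th),y+r*np.sin(th),0*th+z]
def hullmask(n,P,c,h,k=8):
    p=(proj(n,P)-[c[0]-h,c[1]-h]+0.5)*k-0.5
    m=np.zeros((2*h*k,2*h*k),np.uint8);cv2.fillConvexPoly(m,cv2.convexHull(np.round(p*16).astype(np.int32)),255,shift=4);return m
def sil(img,c,h,thr,k=8):
    g=cv2.cvtColor(img,cv2.COLOR_BGR2GRAY)[c[1]-h:c[1]+h,c[0]-h:c[0]+h]
    g=cv2.resize(g,None,fx=k,fy=k,interpolation=cv2.INTER_CUBIC);m=(g<thr).astype(np.uint8)*255
    cs,_=cv2.findContours(m,cv2.RETR_EXTERNAL,cv2.CHAIN_APPROX_NONE);cc=max(cs,key=cv2.contourArea)
    o=0*m;cv2.drawContours(o,[cc],-1,255,-1);return o
V=[('scene',(167,268),s,95),('top',(445,211),t,45)]
def fit(vs,x0):
    S=[sil(i,c,25,q) for _,c,i,q in vs]
    def cost(x):
        P=np.r_[ringpts(x[0],x[1],.021,0),ringpts(x[0],x[1],.021,.064)]
        return sum(np.mean(hullmask(v[0],P,v[1],25)!=m) for v,m in zip(vs,S))
    r=minimize(cost,x0,method='Nelder-Mead',options=dict(initial_simplex=np.array(x0)+np.array([[0,0],[.006,0],[0,.006]]),xatol=1e-5,fatol=1e-6));return r.x,r.fun
x0=atz('top',(445,211),.032)[:2];print(x0)
for vs in (V,V[:1],V[1:]): print('spring',fit(vs,x0))
# plate
sc=np.array([[165,65],[363,130],[33,337]])/4+[406,240]-.375
tc=(np.array([[588,25],[747,85],[460,325],[622,385]])-[400,0])/4+[153,163]-.375
for uv in sc: print('s',atz('scene',uv,.012)[:2])
for uv in tc: print('t',atz('top',uv,.012)[:2])
print('rod scene foot/tip',atz('scene',np.array([237,158])/4+[406,240]-.375,.012)[:2],atz('scene',np.array([262,50])/4+[406,240]-.375,.082)[:2])
print('rod top foot/tip',atz('top',np.array([172,287])/4+[153,163]-.375,.012)[:2],atz('top',np.array([138,259])/4+[153,163]-.375,.084)[:2])
E
python3 fit.py
```

```text
[ 0.48443774 -0.25806308]
spring (array([ 0.48410854, -0.25745457]), np.float64(0.050562499999999996))
spring (array([ 0.48288763, -0.25818103]), np.float64(0.028025))
spring (array([ 0.48295268, -0.25492178]), np.float64(0.0217375))
s [0.37412551 0.27754698]
s [0.40933947 0.36915634]
s [0.55282308 0.20979323]
t [0.58467082 0.30401332]
t [0.5495815  0.21103265]
t [0.40828928 0.36926582]
t [0.37458733 0.27636853]
rod scene foot/tip [0.43423005 0.3078578 ] [0.43192779 0.30716316]
rod top foot/tip [0.43057295 0.30687254] [0.4330176  0.30965277]
```

The two views agree. The spring is at about (0.483,-0.257). The rod is at about (0.4327,0.3073), which matches the point 45 mm from the plate's rod-end edge (0.4336,0.3073). Next I move above the spring.

```bash
python3 -m creep '[[[23.5,31.6,0,0,0,0,1],[23.5,31.6,0,0,0,0,1],[23.5,31.6,0,0,0,0,1],[23.5,31.6,0,0,0,0,1],[23.5,31.6,0,0,0,0,1]]]' 20
```

```text
clock: 0.6
position: [0.3983, -0.3711, 0.2436]
ee_rot: [-3.076, -0.637, 0.0]
force: [1.1, -0.6, 0.4]
width: 1.003
```

```bash
python3 -m creep '[[[8.5,11.5,-10,0,0,0,1],[8.5,11.5,-10,0,0,0,1],[8.5,11.5,-10,0,0,0,1],[8.5,11.5,-10,0,0,0,1],[8.5,11.5,-10,0,0,0,1]]]'; python3 - <<'E'
from h import *
i=arm.get_image('scene')[:,:,::-1];crop(i,190,250,100,75,4,'pics/a1.png');print(arm.observe()['position'])
E
```

```text
clock: 1.1
position: [0.4833, -0.2535, 0.1413]
ee_rot: [-3.07, -0.646, 0.004]
force: [0.1, 0.4, 0.9]
width: 1.0
[ 0.4826438  -0.2560318   0.14248294]
```

View pics/a1.png

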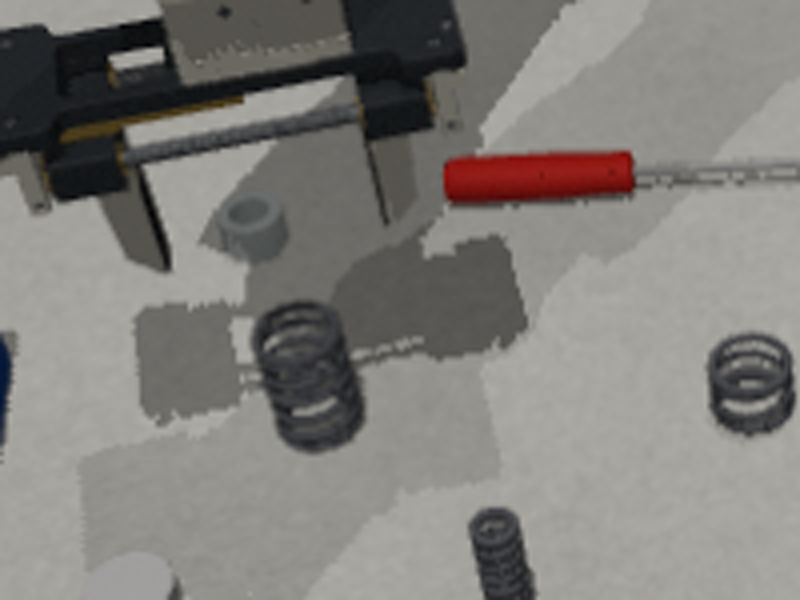

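The spring at about (305,375) in the crop stands between the open fingers, with nothing under them. I'll descend and then close.

```bash
python3 -m creep '[[[0,-0.1,-4,0,0,0,1],[0,-0.1,-7,0,0,0,1],[0,-0.1,-9.8,0,0,0,1],[0,-0.1,-9.8,0,0,0,1],[0,-0.1,-9.8,0,0,0,0.3]]]'; python3 -m creep '[[[0,0,0,0,0,0,-0.3],[0,0,0,0,0,0,-0.4],[0,0,0,0,0,0,-0.5],[0,0,0,0,0,0,-0.5],[0,0,0,0,0,0,-0.5]]]' 20
```

```text
clock: 1.65
position: [0.4823, -0.2601, 0.0465]
ee_rot: [3.076, 0.635, -0.001]
force: [1.1, -0.4, 0.8]
width: 0.956
clock: 2.15
position: [0.4827, -0.259, 0.0461]
ee_rot: [3.076, 0.637, 0.001]
force: [-1.1, 0.9, 0.0]
width: 0.527
```

```bash
python3 -m creep '[[[0,0,0,0,0,0,-0.6],[0,0,0,0,0,0,-0.6],[0,0,0,0,0,0,-0.6],[0,0,0,0,0,0,-0.6],[0,0,0,0,0,0,-0.6]]]' 20; python3 - <<'E'
from h import *
i=arm.get_image('scene')[:,:,::-1];crop(i,170,250,100,75,4,'pics/a2.png');print(arm.observe()['width'])
E
```

```text
clock: 2.65
position: [0.4827, -0.2589, 0.0458]
ee_rot: [3.076, 0.638, 0.0]
force: [-0.6, 0.6, 2.2]
width: 0.443
0.4423990144204243
```

View pics/a2.png

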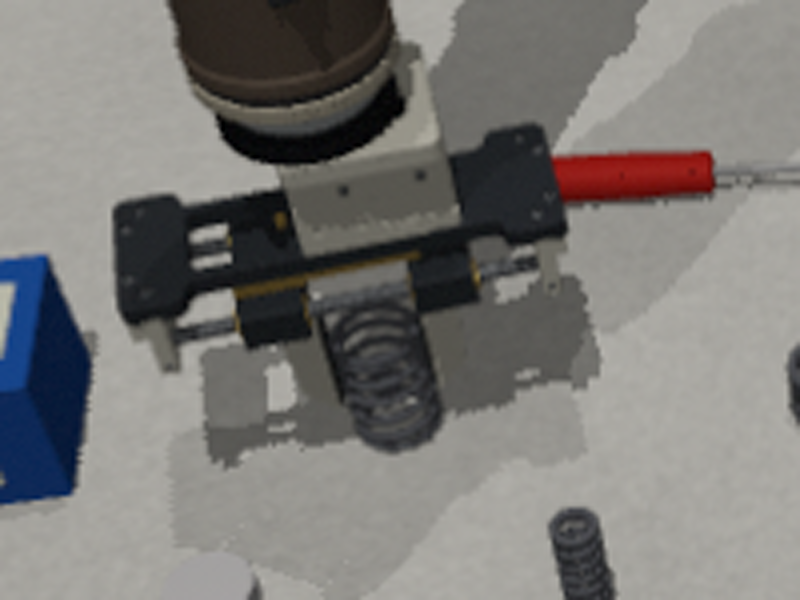

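The spring is gripped: opening is about 41 mm, both fingers touch it, and it is upright. I'll lift and carry it.

```bash
python3 -m creep '[[[0,0,3,0,0,0,-0.6],[0,0,7,0,0,0,-0.6],[0,0,12,0,0,0,-0.6],[0,3,14,0,0,0,-0.6],[-0.5,7,14,0,0,0,-0.6]]]'; python3 -m creep '[[[-1,4.5,0,0,0,0,-0.6],[-1.5,9,0,0,0,0,-0.6],[-2,13.5,0,0,0,0,-0.6],[-2.5,18,0,0,0,0,-0.6],[-2.5,22.5,0,0,0,0,-0.6]]]';  python3 -m creep '[[[0,4.5,0,0,0,0,-0.6],[-0.5,9,0,0,0,0,-0.6],[-1,13.5,0,0,0,0,-0.6],[-1.5,18,0,0,0,0,-0.6],[-2,21,0,0,0,0,-0.6]]]'
```

```text
clock: 3.2
position: [0.4797, -0.1906, 0.189]
ee_rot: [3.074, 0.631, 0.009]
force: [1.3, -0.1, -1.7]
width: 0.444
clock: 3.7
position: [0.4514, 0.0375, 0.1856]
ee_rot: [3.076, 0.637, -0.001]
force: [1.7, -0.4, -1.4]
width: 0.44
clock: 4.2
position: [0.4316, 0.2495, 0.1856]
ee_rot: [-3.074, -0.641, -0.0]
force: [0.5, 0.6, -0.8]
width: 0.444
```

```bash
python3 -m creep '[[[0,3,0,0,0,0,-0.6],[0,5.5,0,0,0,0,-0.6],[0,6.1,0,0,0,0,-0.6],[0,6.1,0,0,0,0,-0.6],[0,6.1,0,0,0,0,-0.6]]]'; python3 - <<'E'
from h import *
import numpy as np
i=arm.get_image('scene')[:,:,::-1];j=arm.get_image('top')[:,:,::-1];cv2.imwrite('pics/b1full.png',i)
p=arm.observe()['position'];print(p,proj('scene',p),proj('top',p))
g=lambda i,u,v,h:cv2.resize(i[v-h:v+h,u-h:u+h],(400,400),interpolation=cv2.INTER_CUBIC)
cv2.imwrite('pics/b1.png',np.hstack([g(i,465,240,60),g(j,191,220,60)]))
E
```

```text
clock: 4.7
position: [0.4327, 0.3057, 0.1853]
ee_rot: [3.075, 0.636, -0.001]
force: [0.0, -0.9, -1.6]
width: 0.444
[0.43291217 0.30547413 0.1855969 ] [[481.4782854  208.86012586]] [[177.35300157 217.80468302]]
```

View pics/b1.png

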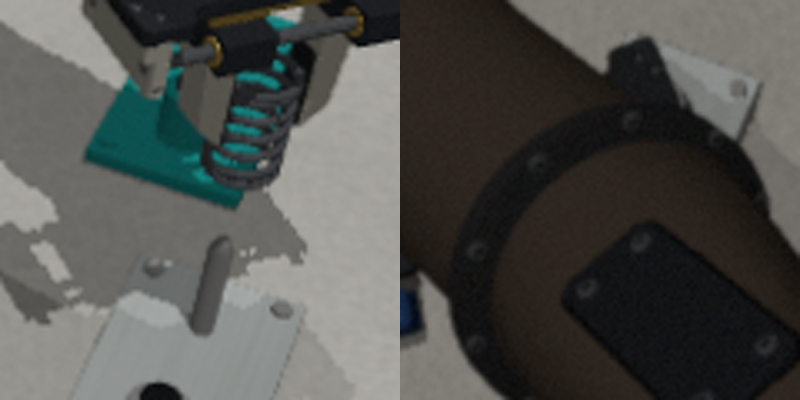

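```bash
python3 - <<'E'
from h import *
import numpy as np
i=cv2.imread('pics/b1full.png');h=60;u,v=465,240;k=10
b=cv2.resize(i[v-h:v+h,u-h:u+h],None,fx=5,fy=5,interpolation=cv2.INTER_CUBIC)
th=np.linspace(0,2*np.pi,60)
def ring(x,y,z,r,c):
    p=(proj('scene',np.c_[x+r*np.cos(th),y+r*np.sin(th),0*th+z])-[u-h,v-h]+.5)*5
    cv2.polylines(b,[p.astype(np.int32)],True,c,1)
x,y=.4329,.3057; zb=.1856-.0458
ring(x,y,zb,.021,(0,0,255));ring(x,y,zb+.064,.021,(0,0,255));ring(x,y,zb,.016,(0,0,255))
for z in(.012,.076):ring(.4327,.3073,z,.007,(0,255,0))
cv2.imwrite('pics/b2.png',b)
E
```

```text
(no output)
```

View pics/b2.png

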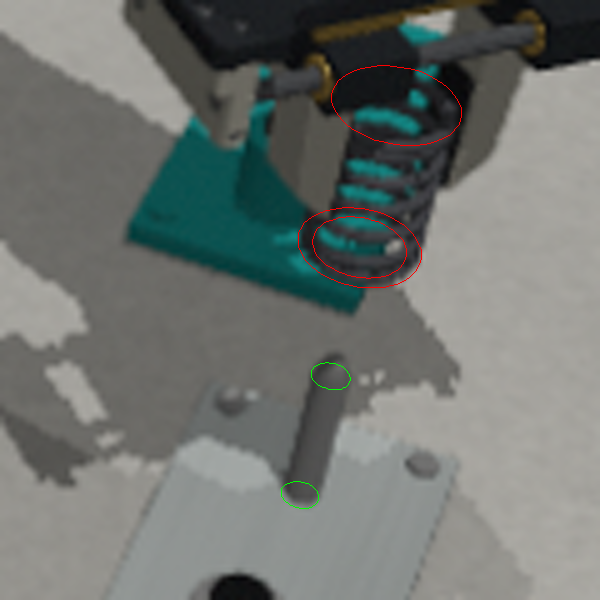

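The overlay shows the spring upright and its axis over the rod within about 2 mm, with 9 mm of play available. I'll lower it slowly onto the rod and watch the force.

```bash
python3 -m creep '[[[0,0.1,-2,0,0,0,-0.6],[0,0.1,-4,0,0,0,-0.6],[0,0.1,-5,0,0,0,-0.6],[0,0.1,-5.8,0,0,0,-0.6],[0,0.1,-6.5,0,0,0,-0.6]]]'; python3 - <<'E'
from h import *
i=arm.get_image('scene')[:,:,::-1];crop(i,465,250,60,60,5,'pics/c1.png');print(arm.observe()['force'])
E
```

```text
clock: 5.3
position: [0.4329, 0.3078, 0.1206]
ee_rot: [3.076, 0.637, 0.001]
force: [-0.7, 0.7, -1.1]
width: 0.444
[-0.87561932  0.27770102 -1.84165324]
```

View pics/c1.png

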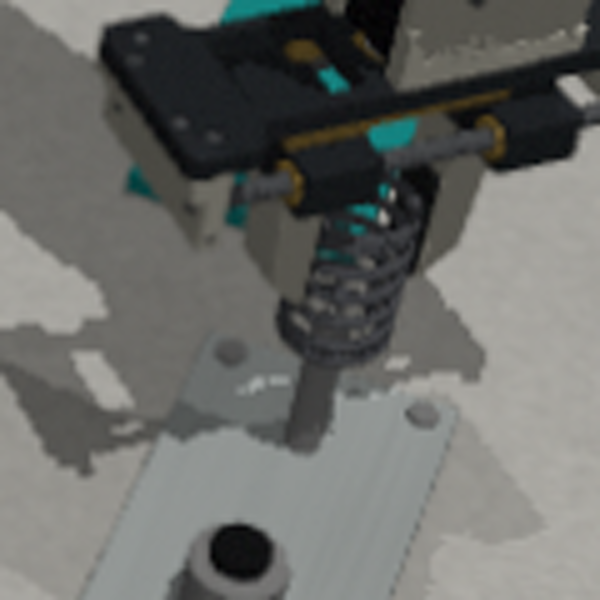

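The end ring is over the rod, which now runs inside the bore at about (318,370), and there is no contact force. I'll continue, shifted 2 mm toward -y to centre it better.

```bash
python3 -m creep '[[[0,-0.2,-1,0,0,0,-0.6],[0,-0.2,-2,0,0,0,-0.6],[0,-0.2,-3,0,0,0,-0.6],[0,-0.2,-4,0,0,0,-0.6],[0,-0.2,-5,0,0,0,-0.6]]]';python3 -m creep '[[[0,0,-0.4,0,0,0,-0.6],[0,0,-0.8,0,0,0,-0.6],[0,0,-1.1,0,0,0,-0.6],[0,0,-1.1,0,0,0,-0.6]]]'; python3 - <<'E'
from h import *
i=arm.get_image('scene')[:,:,::-1];crop(i,465,270,60,60,5,'pics/c2.png');print(arm.observe()['position'],arm.observe()['force'])
E
```

```text
clock: 5.85
position: [0.4325, 0.3061, 0.0698]
ee_rot: [3.076, 0.638, -0.0]
force: [0.4, 0.2, -1.1]
width: 0.442
clock: 6.25
position: [0.4326, 0.3061, 0.0596]
ee_rot: [3.076, 0.638, -0.0]
force: [-0.5, 1.1, -1.4]
width: 0.447
[0.43265173 0.30614514 0.05978548] [-0.81862943 -0.23556072 -1.74474058]
```

View pics/c2.png

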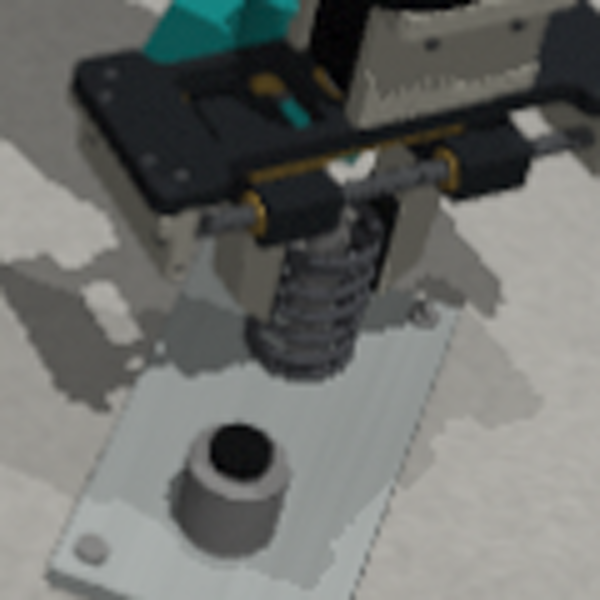

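Almost down, about 2 mm to go with no contact yet. I'll feel for the plate in small steps.

```bash
python3 -m creep '[[[0,0,-0.1,0,0,0,-0.6],[0,0,-0.15,0,0,0,-0.6],[0,0,-0.15,0,0,0,-0.6]]]';python3 -m creep '[[[0,0,-0.05,0,0,0,-0.6],[0,0,-0.05,0,0,0,-0.6]]]'
```

```text
clock: 6.6
position: [0.4327, 0.3061, 0.0584]
ee_rot: [-3.076, -0.637, -0.0]
force: [0.2, 0.0, -1.4]
width: 0.446
clock: 6.8
position: [0.4327, 0.3062, 0.0579]
ee_rot: [-3.076, -0.637, -0.0]
force: [-0.3, -0.0, -0.0]
width: 0.445
```

```bash
python3 -m creep '[[[0,0,-0.05,0,0,0,-0.6],[0,0,-0.05,0,0,0,-0.6]]]';python3 -m creep '[[[0,0,-0.05,0,0,0,-0.6],[0,0,-0.05,0,0,0,-0.6]]]'
```

```text
clock: 7.0
position: [0.4328, 0.3063, 0.0577]
ee_rot: [-3.076, -0.638, -0.001]
force: [-0.5, -0.4, 4.7]
width: 0.444
clock: 7.2
position: [0.4328, 0.3064, 0.0576]
ee_rot: [-3.076, -0.638, -0.001]
force: [-2.6, -1.8, 10.1]
width: 0.448
```

The plate pushes back at z=0.0577, where 0.0578 was expected, so the spring is seated. I'll ease the load and open.

```bash
python3 -m creep '[[[0,0,0.08,0,0,0,-0.6],[0,0,0.08,0,0,0,-0.6],[0,0,0.08,0,0,0,0],[0,0,0.08,0,0,0,0.2],[0,0,0.08,0,0,0,0.5]]]'; python3 -m creep '[[[0,0,0,0,0,0,0.6],[0,0,0,0,0,0,0.6],[0,0,0,0,0,0,0.6],[0,0,0,0,0,0,0.6]]]'; python3 - <<'E'
from h import *
i=arm.get_image('scene')[:,:,::-1];crop(i,465,270,60,60,5,'pics/c3.png');print(arm.observe()['position'],arm.observe()['force'])
E
```

```text
clock: 7.7
position: [0.4326, 0.306, 0.0574]
ee_rot: [3.076, 0.637, -0.0]
force: [-0.4, 0.6, -0.3]
width: 0.628
clock: 8.1
position: [0.4326, 0.3061, 0.0575]
ee_rot: [3.076, 0.638, -0.0]
force: [0.5, 0.4, 0.3]
width: 0.796
[0.43259868 0.30612965 0.05754187] [-0.41096793  0.35253693  0.06499906]
```

View pics/c3.png

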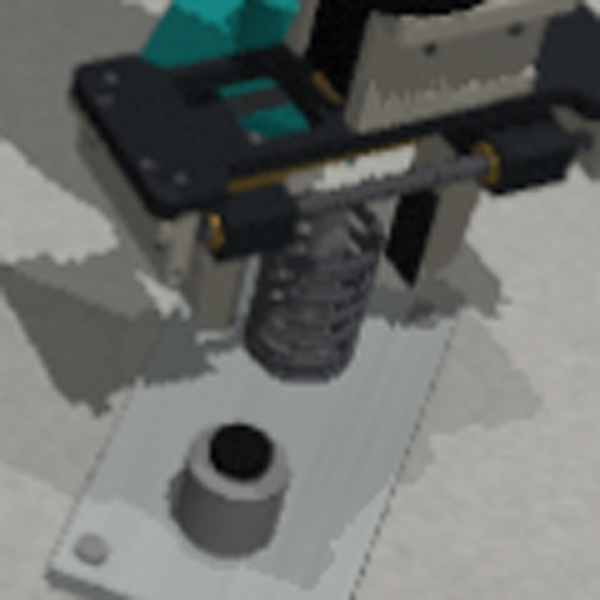

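The spring stands with both fingers clear of it. I'll rise straight up and look again.

```bash
python3 -m creep '[[[0,0,1,0,0,0,0.6],[0,0,3,0,0,0,0.6],[0,0,6,0,0,0,0.6],[0,0,10,0,0,0,0.6],[0,0,14,0,0,0,0.6]]]'; python3 -m creep '[[[0,-5,2,0,0,0,0.6],[0,-10,2,0,0,0,0.6],[0,-15,2,0,0,0,0.6],[0,-20,2,0,0,0,0.6],[0,-20,2,0,0,0,0.6]]]'; python3 - <<'E'
from h import *
import numpy as np
i=arm.get_image('scene')[:,:,::-1];j=arm.get_image('top')[:,:,::-1]
cv2.imwrite('pics/d1.png',i)
g=lambda i,u,v,h:cv2.resize(i[v-h:v+h,u-h:u+h],(400,400),interpolation=cv2.INTER_CUBIC)
cv2.imwrite('pics/d2.png',np.hstack([g(i,460,275,40),g(j,200,215,40)]))
print(arm.observe()['position'],arm.observe()['force'])
E
```

```text
clock: 8.65
position: [0.4321, 0.3059, 0.1995]
ee_rot: [-3.076, -0.638, 0.001]
force: [1.1, 0.9, 0.2]
width: 0.799
clock: 9.15
position: [0.4322, 0.0995, 0.2181]
ee_rot: [3.076, 0.624, -0.001]
force: [-0.1, 0.6, -0.2]
width: 0.798
[0.43268133 0.10474513 0.21829603] [-0.04312994 -0.37639798 -0.69439291]
```

View pics/d1.png

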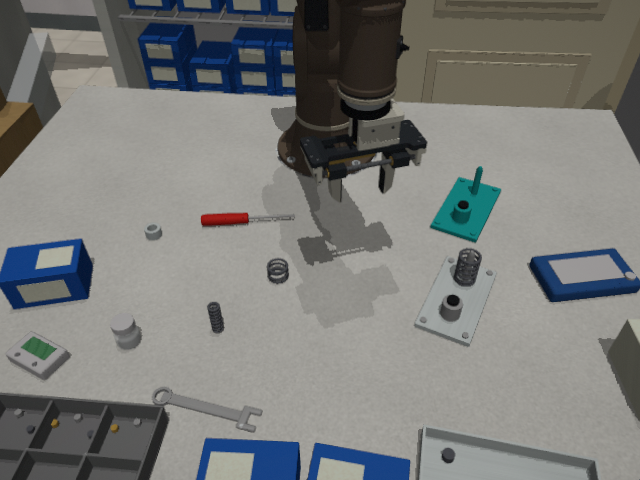

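View pics/d2.png

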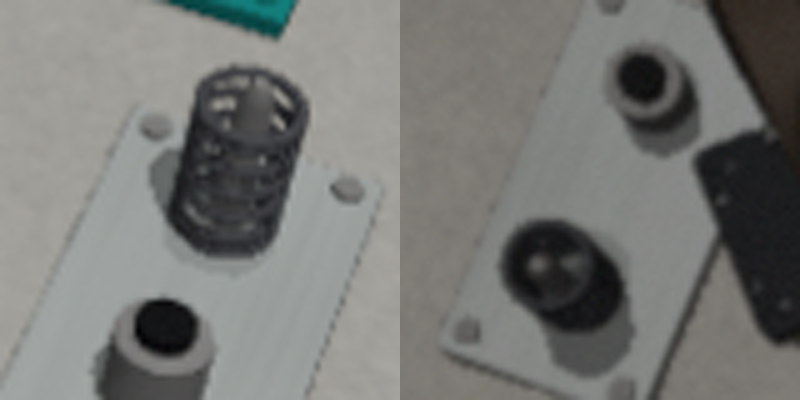

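The spring stands upright on the plate with the rod tip centred in its bore, at about (468,262) in the scene picture. The short spring (278,270), slim spring (215,317) and turquoise look-alike haven't moved. The arm is clear, so I'll hand in.

```bash
python3 -m creep '[[[0,0,0,0,0,0,0.6],[0,0,0,0,0,0,0.6]]]'; python3 -c "from cell import arm;print(arm.sign_off())"
```

```text
clock: 9.45
position: [0.4326, 0.1078, 0.2178]
ee_rot: [-3.075, -0.641, -0.001]
force: [-0.5, 1.3, 0.0]
width: 0.804
the job is handed in; nothing more can be done
None
```

The tall wide spring is on the grey plate's rod, standing upright on the plate, and the job was handed in at about 9.5 s.

- **Lowering:** I held the spring all the way down and felt the plate at a tool height of 57.7 mm, where 57.8 mm was expected. The contact force was about 10 N. No coil caught, so I didn't need to turn it.
- **Last look:** Both cameras showed the spring upright with the rod tip inside its bore. The short spring, the slim spring and the turquoise look-alike were where they started, and the gripper was clear.
- **Disagreements:** The two cameras disagreed by about 3 mm on where the spring first stood. A 2 mm sideways correction on the way down was well inside the 9 mm of play. No checks failed.

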